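Stow the tins in the open-front crate and close its keeper bar

TASK

Slide the two loose tins across the trunk lid, upright and without lifting them, into the two empty cells of the divided crate, one tin per cell and each fully home against the back wall. Then swing the stiff keeper bar across the cell fronts until it is fully closed against its stop. Leave the upturned cup in its cell, and leave the bowl, the mug, the spoon and the matchbox where they are.

Things in the scene. Friction and masses are not known exactly. Their poses are not given: they have to be found in the camera images.
- tin_a: closed round food tin with a paper wrapper, 96 mm diameter, 90 mm tall, about 0.45 kg, standing upright on the trunk lid in front of the crate; wider than most grippers open. Origin: centre of its underside; z is its axis.
- tin_b: the same as tin_a; the two tins are interchangeable.
- crate: fixed, bottomless plywood crate, 362 mm wide: three cells in a row, 8 mm walls 32 mm high, back wall 55 mm high, front open towards the robot. A thin cork mat lies in each empty cell. Left front corner: 18 mm hinge post; right front corner: steel stop; both 70 mm high. Origin: middle of the footprint, on the surface; x points into the cells (front to back), y left along the row.
- cell_left (a point): point on the surface in the left cell, as the robot sees it: where the centre of a tin's underside is when the tin is fully home (2 mm short of touching the back wall). x points into the cell, y left. The cell is 110 mm wide; its back wall is 50 mm beyond this point, the rounded front ends of its side walls 62 mm before it.
- cell_middle (a point): point on the surface in the middle cell, as the robot sees it: where the centre of a tin's underside is when the tin is fully home (2 mm short of touching the back wall). x points into the cell, y left. The cell is 110 mm wide; its back wall is 50 mm beyond this point, the rounded front ends of its side walls 62 mm before it.
- cell_right (a point): point on the surface in the right cell, as the robot sees it: where the centre of a tin's underside is when the tin is fully home (2 mm short of touching the back wall). x points into the cell, y left. The cell is 110 mm wide; its back wall is 50 mm beyond this point, the rounded front ends of its side walls 62 mm before it.
- keeper (a joint): angle of the keeper bar about its upright hinge: 0 is fully closed, along the cell fronts against the stop; it grows as the free end swings out towards the robot and then round to the left (1.57: pointing straight out from the crate). Upper limit 2.6. Stiff: it stays where it is left (about 0.3 N m to turn).
- keeper_hinge (a point): point on the hinge axis of the keeper bar, at the bar's mid-height (52 mm above the surface); in the crate's axes it lies at x = -75 mm, y = +192 mm.
- keeper_tip (a point): middle of the free end of the keeper bar, 375 mm from the hinge axis, at mid-height 52 mm. The bar is straight, a flat steel bar 10 mm thick (horizontally) and 20 mm high, its underside 42 mm above the surface.
- cup: white ceramic cup standing upside down in one of the three cells (the occupied one), 80 mm diameter at its mouth below, 84 mm tall. Origin: centre of its underside.
- bowl: stainless steel bowl on the right, 170 mm diameter, 60 mm tall. Origin: centre of its underside.
- matchbox: matchbox: small cardboard box 36 x 55 x 15 mm lying flat between the robot and the tins. Origin: centre of its underside.
- spoon: steel spoon lying on the right near the robot, about 200 mm long along its x. Origin: under its middle.
- mug: steel mug, 80 mm diameter, 85 mm tall, standing left of the crate. Origin: centre of its underside.
There are look-alikes about, which are no part of the job. What is shaped like the tin_a but orange or red is not meant.

How it is judged:
By the outcome, as a careful person would: the job done as asked, in the order asked, and still so for the second after the job is handed in, with the robot touching nothing.
It also fails if it takes over 72 s, if anything falls off the work surface, if the arm or the gripper's body presses on something with over 40 N, if the wrist force passes 120 N, or if a joint passes its speed limit or range.

ROBOT

A 7-joint arm with a two-finger parallel gripper is mounted at the origin on the work surface. World frame = base frame: x ahead of the robot, y to its left, z up, the work surface at z = 0. Lengths are in m, angles in rad, forces in N, time in s.
With the tool pointing down it reaches from about 0.425 to 1.025 m from the base axis. Payload 9.4 kg.
Tool frame: the origin (TCP) lies midway between the tips of the shut fingers; the grasp point (between the pads) lies 19 mm behind it; z points along the fingers, y is the line along which they close (so a half turn about z gives the same grasp; the last joint's range is limited). The gripper opens to 85 mm and grips with 20 to 120 N. Pads are 22 mm wide; open, the fingers measure 114 mm over their backs; the gripper's body (76 mm by 85 mm) begins 54 mm behind the grasp point. The pads swing forward as they close: fully open they stand 13 mm farther back than shut.
Start: joints at [1.14, 0.599, -0.003, 1.599, 0.002, 0.943, -0.08], TCP at [0.251, -0.68, 0.231] pointing down, gripper open.
Joint ranges: [-2.57, 2.57], [-0.35, 1.97], [-1.29, 1.29], [0.11, 2.56], [-1.05, 4.19], [0.11, 1.86], [-2.63, 2.63]. Speed limits (rad/s): [2.22, 2.22, 3.01, 3.01, 3.14, 3.14, 3.14].

INTERFACE

Orientations are given as a unit quaternion [w, x, y, z].
In Python, from workcell import env, optics gives the robot as it stands. Calls block until the motion is done:
- env.move_ptp(position, orientation): joint-space move of the TCP to a pose.
- env.servo_line(position, feed=0.15, attitude=None, until_force=None): straight line of the TCP; attitude=None keeps the orientation; feed is the mean speed in m/s. With until_force (N) it stops when the force on the tool has changed by that much, and returns True; else False.
- env.set_joints(angles): joint-space move.
- env.gripper_open() and env.clamp(force=None): open the fingers fully, or close them until they stop; force is the grip in N (None keeps the last).
- env.sleep(seconds).
- env.ik(position, orientation): joint angles nearest the present ones, or None.
- optics.get_image(name): name is "side" or "top"; returns a dict with "frame" (480x640x3 uint8, red, green, blue), "fx", "fy", "cx", "cy" (pixels), "eye" and "orientation" of the camera in the world. Camera axes: x right, y up, looking along -z (the intrinsics and any distortion apply to the point x, -y, -z); pixel columns grow to the right and rows downward; lengths in m; the calibration is good to about 2 mm. A picture is of the moment at which its call begins. There is no depth.
A pose or a line that the arm cannot do raises env.MotionError and nothing moves.
- env.sign_off(): hands the job in; it is judged then, once.
Readings, each from a call of its own:
- env.read_time(): time.
- env.read_joint_pos(): joint angles.
- env.read_qd(): joint speeds.
- env.read_joint_torque(): joint torques, N m.
- env.read_ee_pos(): TCP position.
- env.read_ee_rot(): TCP orientation.
- env.read_force(): force on the tool from outside, world axes, zero at the start.
- env.read_ft_torque(): the same for the moment, N m.
- env.read_finger_gap(): finger opening in m.
- env.read_grasp_force(): force on a finger pad.
Only numpy, scipy, OpenCV 4.12 (cv2) and the standard library are available. Lean on these libraries where they do the work, as an engineer would, in place of code of your own. Each camera call takes 0.05 s, during which the arm holds its last target. There are 200 camera calls.

## Working session

There is one attempt and no reset: what is moved stays moved. The work goes in short steps, each a Python script; the robot and the scene stay as the last script left them, time stands still between calls to the robot, and variables do not carry over. Pictures are saved under pics/ and viewed, at most 10 in all, crops included, and the job is handed in when it is done.

```bash
ls; mkdir -p pics; python3 - <<'E'
from workcell import env, optics
import cv2
for n in("side","top"):
    d=optics.get_image(n); cv2.imwrite(f"pics/{n}0.png",d["frame"][:,:,::-1]); print(n,{k:v for k,v in d.items() if k!="frame"})
print(env.read_time(),env.read_ee_pos(),env.read_ee_rot(),env.read_finger_gap())
E
```

```text
pics
side {'fx': 447.83109665858314, 'fy': 447.83109665858314, 'cx': 333.5385219579218, 'cy': 238.16817343900624, 'eye': array([0.01720207, 0.80626896, 0.7327996 ]), 'orientation': array([-0.23223505, -0.12764437,  0.44243649,  0.85675186])}
top {'fx': 482.2744548706874, 'fy': 482.2744548706874, 'cx': 318.5659704025125, 'cy': 244.44313707638847, 'eye': array([ 0.37357284, -0.00229778,  1.13078739]), 'orientation': array([ 0.70803356,  0.04991334, -0.03736823, -0.70342075])}
0.1 [ 0.25104975 -0.67968879  0.23047735] [-6.86261566e-04  9.84384545e-01  1.76029996e-01 -1.92347060e-04] 0.08541253600442159
```

View pics/top0.png

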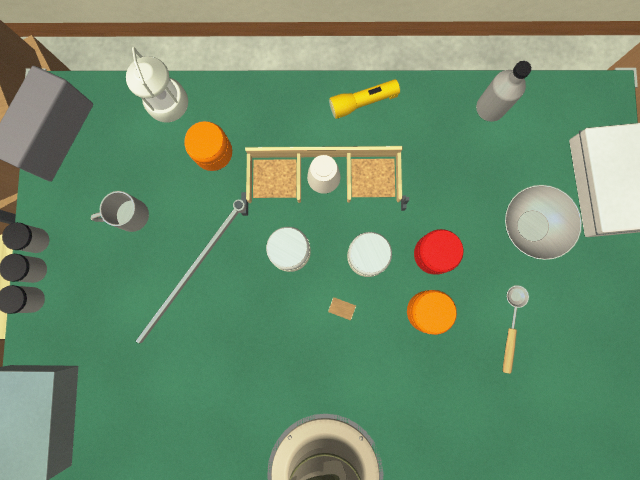

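View pics/side0.png

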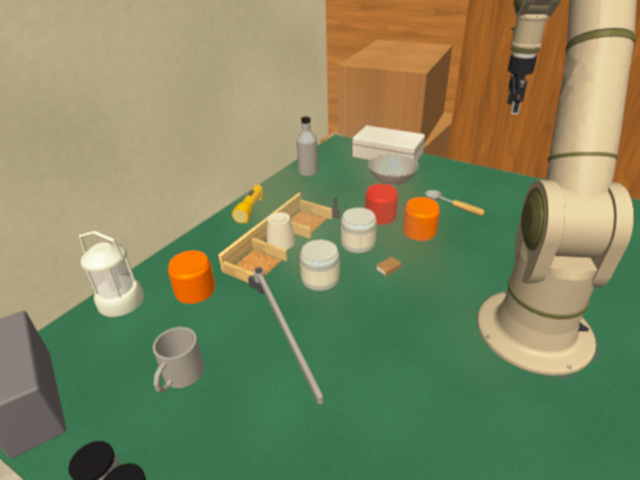

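The top view shows two white tins at (288,249) and (369,254). The cup stands in the middle cell at (323,173), and the left and right cells show cork at (275,178) and (373,178). The keeper runs from its hinge at (239,205) to its tip at (139,341). In the side view the tins are at (320,265) and (358,230).

Things that could be taken for a tin in the top view:
- red (438,251)
- orange (432,312)
- orange (207,146)
- cup (323,173)
- lantern (150,80)

I choose the two white-wrapped tins in front of the crate, and check them in a crop.

```bash
cat > h.py <<'E'
import numpy as np, cv2
from scipy.spatial.transform import Rotation as R
from workcell import env, optics
def rot(d): q=d["orientation"]; return R.from_quat([q[1],q[2],q[3],q[0]]).as_matrix()
def ray(d,p):
    v=rot(d)@np.array([(p[0]-d["cx"])/d["fx"],-(p[1]-d["cy"])/d["fy"],-1]); return v
def onz(d,p,z): v=ray(d,p); return d["eye"]+v*(z-d["eye"][2])/v[2]
def tri(d1,p1,d2,p2):
    u,v=ray(d1,p1),ray(d2,p2); A=np.c_[u,-v]; s=np.linalg.lstsq(A,d2["eye"]-d1["eye"],rcond=None)[0]
    a,b=d1["eye"]+u*s[0],d2["eye"]+v*s[1]; return (a+b)/2,np.linalg.norm(a-b)
def proj(d,P):
    c=rot(d).T@(np.array(P)-d["eye"]); return np.array([d["cx"]+d["fx"]*c[0]/-c[2],d["cy"]-d["fy"]*c[1]/-c[2]])
E
python3 - <<'E'
import cv2,numpy as np
t=cv2.imread("pics/top0.png")[130:300,225:425]; s=cv2.imread("pics/side0.png")[170:310,210:410]
a=cv2.resize(t,(800,680))[:, :]; 
t=cv2.resize(t,(480,408),interpolation=2); s=cv2.resize(s,(320*1,224),interpolation=2)
o=np.zeros((408,800,3),np.uint8); o[:,:480]=t; o[:224,480:]=s; cv2.imwrite("pics/crop1.png",o)
E
```

```text
(no output)
```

View pics/crop1.png

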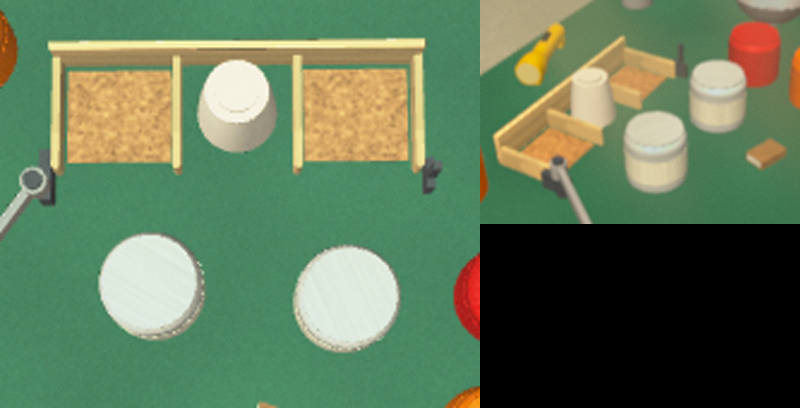

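Both chosen tins are white with cream wrappers and standing upright. The crop also shows the cork cells at top pixels (275,178) and (373,178), and the hinge cap at (238,205). The red and orange tins lie outside the choice. Next I measure.

```bash
cat > meas.py <<'E'
from h import *
def lids(d,boxes):
    f=d["frame"].astype(int); m=((f.min(2)>170)&(f[...,2]>=f[...,0]-4)).astype(np.uint8); out=[]
    for x0,y0,x1,y1 in boxes:
        k=np.zeros_like(m); k[y0:y1,x0:x1]=m[y0:y1,x0:x1]
        c=max(cv2.findContours(k,0,1)[0],key=cv2.contourArea); e=cv2.fitEllipse(cv2.convexHull(c)); out.append(e)
    return out
E
python3 - <<'E'
from meas import *
np.set_printoptions(precision=4,suppress=True)
T=optics.get_image("top");S=optics.get_image("side")
lt=lids(T,[(255,220,320,280),(340,225,400,285)]); ls=lids(S,[(295,235,345,295),(335,205,380,255)])
for a,b in zip(lt,ls):
    P,e=tri(T,a[0],S,b[0]); print("lid",a,b,P,e,"onz.09",onz(T,a[0],.09),onz(S,b[0],.09))
    r=abs(a[1][0]+a[1][1])/4; print("r", np.linalg.norm(onz(T,(a[0][0]+r,a[0][1]),.09)-onz(T,a[0],.09)))
h=cv2.cvtColor(T["frame"],cv2.COLOR_RGB2HSV)
f=T["frame"].astype(int)
# cork
m=((h[...,0]>8)&(h[...,0]<24)&(h[...,1]>95)&(h[...,2]>120)).astype(np.uint8)
m=cv2.morphologyEx(m,cv2.MORPH_OPEN,np.ones((3,3)))
for x0,x1 in((245,305),(345,405)):
    k=np.zeros_like(m);k[150:205,x0:x1]=m[150:205,x0:x1]; c=max(cv2.findContours(k,0,1)[0],key=cv2.contourArea); r=cv2.minAreaRect(c)
    print("cork",r,onz(T,r[0],.002)); 
    print([onz(T,p,.002)[:2] for p in cv2.boxPoints(r)])
print("backwall corners tri",tri(T,(245.8,148.5),S,(220.6,255)),tri(T,(401.7,147.5),S,(300,195)))
for p in((248,202),(298.7,201.5),(349,201.5),(399.6,201)): print("front end",onz(T,p,.032))
print("hinge",onz(T,(238.3,205.5),.07),tri(T,(238.3,205.5),S,(258.5,270)),"tip",onz(T,(139,341),.062),tri(T,(139,341),S,(320,399)))
E
```

```text
lid ((286.51031494140625, 247.01303100585938), (38.165992736816406, 39.11875915527344), 65.98900604248047) ((317.9617614746094, 262.5120544433594), (4.027996063232422, 10.380969047546387), 87.81563568115234) [0.5    0.089  0.0524] 0.002688405524667956 onz.09 [0.4967 0.0864 0.09  ] [0.472  0.1283 0.09  ]
r 0.042070094780087795
lid ((370.0736389160156, 252.6815643310547), (38.318668365478516, 39.69502639770508), 61.44733810424805) ((357.03619384765625, 226.51451110839844), (3.6995010375976562, 8.367819786071777), 92.79595947265625) [ 0.4898 -0.0981  0.053 ] 0.0010970149500633523 onz.09 [ 0.4854 -0.095   0.09  ] [ 0.4646 -0.0487  0.09  ]
r 0.042149843794053905
cork ((274.5, 178.5), (37.0, 43.0), 90.0) [0.6728 0.1254 0.002 ]
[array([0.7185, 0.1784]), array([0.7187, 0.0743]), array([0.6276, 0.0731]), array([0.6272, 0.1761])]
cork ((372.5, 177.5), (37.0, 43.0), 90.0) [ 0.676  -0.1097  0.002 ]
[array([ 0.7215, -0.0583]), array([ 0.7217, -0.1616]), array([ 0.6309, -0.1605]), array([ 0.6305, -0.0582])]
backwall corners tri (array([0.7284, 0.1864, 0.054 ]), np.float64(0.0034854972721148287)) (array([ 0.7337, -0.1744,  0.0461]), np.float64(0.0041832414538345245))
front end [0.6086 0.1828 0.032 ]
front end [0.6102 0.0647 0.032 ]
front end [ 0.6107 -0.0521  0.032 ]
front end [ 0.6123 -0.1691  0.032 ]
hinge [0.5924 0.198  0.07  ] (array([0.5931, 0.1986, 0.0683]), np.float64(0.0008847520283659924)) tip [0.2907 0.4095 0.062 ] (array([0.2896, 0.4126, 0.0532]), np.float64(0.0008561833770398522))
```

```bash
cat >> h.py <<'E'
TH=.013; HINGE=np.array([.5925,.198]); CL=np.array([.6705,.125]); CR=np.array([.6735,-.111])
def q(yaw,flip=0):  # tool down, tool x at world angle yaw
    r=(R.from_euler("z",yaw+flip*np.pi)*R.from_quat([1,0,0,0])).as_quat(); return [r[3],r[0],r[1],r[2]]
C=R.from_euler("z",TH).as_matrix()[:2,:2]
def kp(phi,off,r=.17,z=.03):
    d=C@[-np.sin(phi),-np.cos(phi)]; n=C@[-np.cos(phi),np.sin(phi)]; p=HINGE+r*d+off*n; return [p[0],p[1],z]
E
python3 - <<'E'
from meas import *
np.set_printoptions(precision=3,suppress=True)
T=optics.get_image("top");S=optics.get_image("side")
for d,bx in((T,[(258,222,318,278),(342,227,398,283)]),(S,[(297,238,343,292),(338,206,379,254)])):
    h=cv2.cvtColor(d["frame"],cv2.COLOR_RGB2HSV); m=((h[...,1]<70)&(h[...,2]>90)).astype(np.uint8)
    for x0,y0,x1,y1 in bx:
        k=np.zeros_like(m);k[y0:y1,x0:x1]=m[y0:y1,x0:x1]; c=max(cv2.findContours(k,0,1)[0],key=cv2.contourArea); print(cv2.boundingRect(c),cv2.contourArea(c))
print(tri(T,(287,247.8),S,(319.4,251.9)),tri(T,(370,253.5),S,(358.7,217.5)))
for z in(.09,): print(onz(T,(287,247.8),z),onz(T,(370,253.5),z))
for fl in(0,1):
    for p in([.44,.0855,.03],[.43,.0855,.03],[.425,-.095,.03],[.61,.125,.03],[.61,-.111,.03]): 
        j=env.ik(p,q(TH,fl)); print(fl,p,j)
    for ph in(2.25,1.9,1.57,1.2,.9,.6,.3,0): print(fl,ph,np.round(kp(ph,.017),3),env.ik(kp(ph,.017),q(TH-ph,fl)))
E
```

```text
(266, 227, 45, 45) 1524.5
(347, 232, 45, 45) 1539.5
(299, 238, 42, 54) 1828.5
(338, 206, 40, 48) 1473.0
(array([0.495, 0.086, 0.084]), np.float64(0.0005262153218653488)) (array([ 0.484, -0.095,  0.086]), np.float64(0.00039964516997950444))
[0.495 0.085 0.09 ] [ 0.484 -0.095  0.09 ]
0 [0.44, 0.0855, 0.03] [-0.365  0.659  0.067  2.375 -0.362  0.116 -1.51 ]
0 [0.43, 0.0855, 0.03] [-0.436  0.665  0.162  2.401 -0.886  0.129 -0.984]
0 [0.425, -0.095, 0.03] [ 0.178  0.653 -0.128  2.396  0.673  0.124 -2.151]
0 [0.61, 0.125, 0.03] [-0.377  0.75   0.129  1.979 -0.214  0.426 -1.645]
0 [0.61, -0.111, 0.03] [ 0.05   0.744  0.059  1.982 -0.098  0.418 -1.375]
0 2.25 [0.469 0.316 0.03 ] [-0.019  0.995 -1.108  2.062  1.186  0.944  0.659]
0 1.9 [0.436 0.267 0.03 ] [-0.056  0.864 -0.928  2.192  1.162  0.725  1.008]
0 1.57 [0.422 0.213 0.03 ] [ 0.117  0.937 -1.107  2.273  1.276  0.853  1.264]
0 1.2 [0.429 0.15  0.03 ] [-0.627  0.678  0.243  2.369 -0.956  0.186 -2.247]
0 0.9 [0.45  0.104 0.03 ] [-0.473  0.673  0.18   2.349 -0.723  0.169 -2.073]
0 0.6 [0.484 0.066 0.03 ] [-0.359  0.679  0.157  2.288 -0.50
[... 454 characters left out ...]
15  0.575]
1 [0.61, -0.111, 0.03] [ 0.474  0.815 -0.6    1.954  0.784  0.621  0.937]
1 2.25 [0.469 0.316 0.03 ] [-0.705  0.708  0.017  2.106 -0.035  0.328 -1.325]
1 1.9 [0.436 0.267 0.03 ] [-0.723  0.683  0.091  2.234 -0.252  0.234 -0.723]
1 1.57 [0.422 0.213 0.03 ] [-0.651  0.668  0.094  2.321 -0.36   0.165 -0.208]
1 1.2 [0.429 0.15  0.03 ] [-0.478  0.659  0.023  2.36  -0.116  0.124  0.04 ]
1 0.9 [0.45  0.104 0.03 ] [-0.278  0.659 -0.103  2.337  0.404  0.16  -0.075]
1 0.6 [0.484 0.066 0.03 ] [-0.085  0.676 -0.239  2.271  0.625  0.256  0.101]
1 0.3 [0.528 0.04  0.03 ] [ 0.093  0.715 -0.403  2.171  0.738  0.392  0.367]
1 0 [0.578 0.028 0.03 ] [ 0.235  0.78  -0.577  2.052  0.821  0.552  0.645]
```

```bash
cat >> h.py <<'E'
def say(*a): print(round(env.read_time(),2),np.round(env.read_ee_pos(),4),np.round(env.read_force(),1),*a,flush=True)
def cradle(tin,cell,fl=1):
    Q=q(TH,fl); x0=tin[0]-.053
    env.move_ptp([x0,tin[1],.2],Q); env.servo_line([x0,tin[1],.033],feed=.25); say("down")
    # touch, slide to in front of the cell, then straight in part way
    pts=[(tin[0]-.033,tin[1]),(.545-.033,cell[1]-.125*TH),(.59-.033,cell[1]-.08*TH)]
    for x,y in pts:
        print(env.servo_line([x,y,.033],feed=.1,until_force=25)); say("push")
E
python3 - <<'E'
from h import *
cradle((.495,.0855),CL)
d=optics.get_image("top");cv2.imwrite("pics/t2.png",cv2.resize(d["frame"][120:300,200:440,::-1],(800,600)))
E
```

```text
3.9 [0.442  0.0857 0.0332] [ 0.2 -0.2 -0.1] down
False
4.25 [0.4625 0.0851 0.0338] [-0.5 -0.2  0.5] push
False
5.03 [0.512  0.1238 0.033 ] [ 0.   0.6 -0.3] push
False
5.62 [0.5568 0.1238 0.0329] [-0.9  0.8  0.3] push
```

View pics/t2.png

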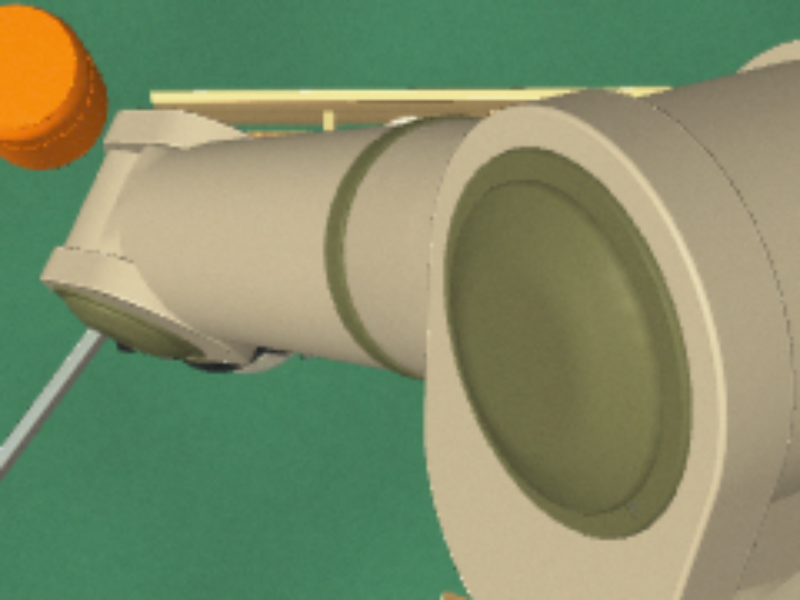

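The arm hides the tin in this view. I'll back off, raise, and look from the side.

```bash
python3 - <<'E'
from h import *
env.servo_line([.50,.1238,.033],feed=.15); env.servo_line([.50,.1238,.12],feed=.25); env.clamp(30); say()
d=optics.get_image("side");cv2.imwrite("pics/s3.png",cv2.resize(d["frame"][150:330,200:440,::-1],(800,600)))
E
```

```text
7.47 [0.5    0.1238 0.12  ] [-0.1 -0.4 -0.4]
```

View pics/s3.png

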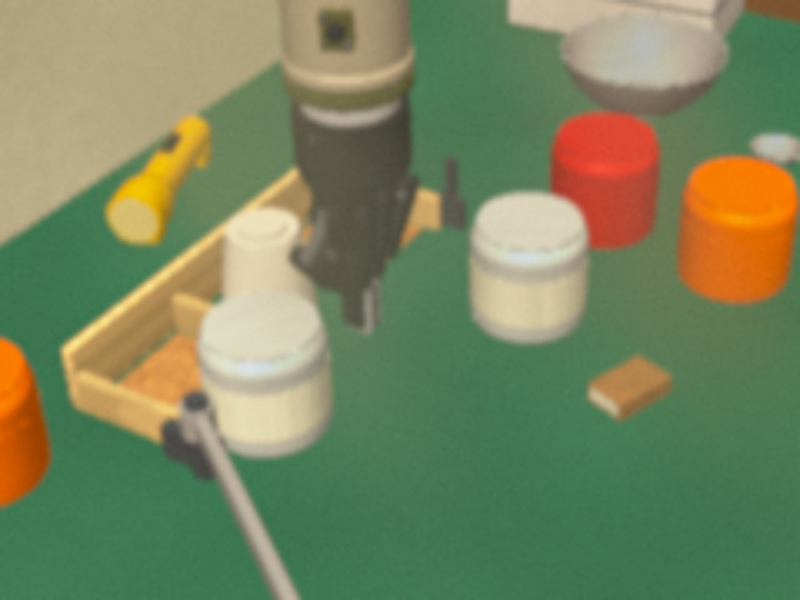

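The left tin is upright at the left cell mouth, with its lid centre at crop (262,328), which is side pixel (278.6,248.4). Now the closed-finger push.

```bash
cat >> h.py <<'E'
def homepush(cell,y0,fl=1,z=.033):
    Q=q(TH,fl); xh=cell[0]-.048-.011
    env.servo_line([.50,y0,z],feed=.2,attitude=Q); say("behind")
    r=env.servo_line([xh-.025,cell[1]-.08*TH,z],feed=.1,until_force=20); say("near",r)
    if not r: r=env.servo_line([xh+.012,cell[1]-.06*TH,z],feed=.03,until_force=8); say("home",r)
E
python3 - <<'E'
from h import *
d=optics.get_image("side"); p=onz(d,(278.6,248.4),.088); print(p)
if abs(p[1]-.124)<.012:
    homepush(CL,.1238)
    d=optics.get_image("side");cv2.imwrite("pics/s4.png",cv2.resize(d["frame"][150:330,200:440,::-1],(800,600)))
E
```

```text
[0.58608457 0.12694395 0.088     ]
8.16 [0.4999 0.1242 0.0333] [-0.1 -0.2  0.2] behind
9.18 [0.5867 0.1239 0.0331] [ 0.1 -0.2 -0.2] near False
10.18 [0.6173 0.1242 0.0325] [-1.2  0.3 -0.1] home True
```

View pics/s4.png

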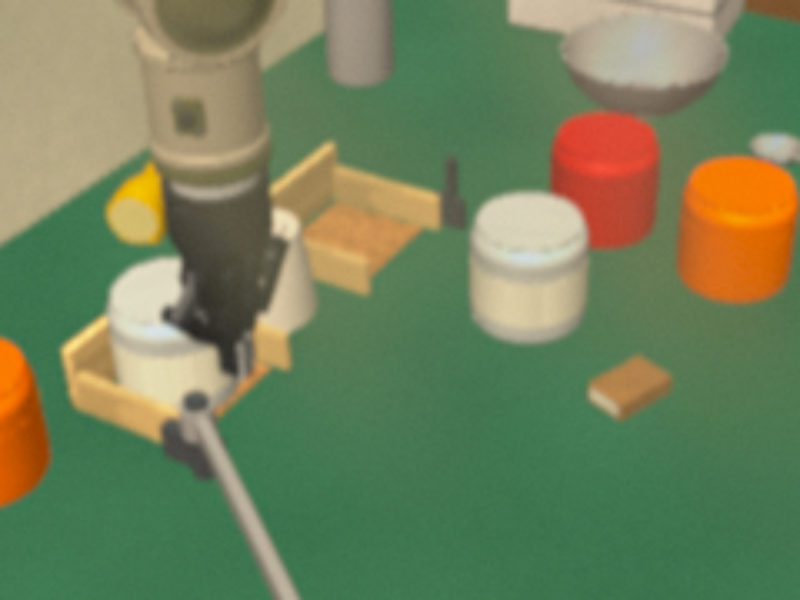

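The tin is in the left cell against the back wall, and the push stopped on force. The cup is undisturbed. Right tin next.

```bash
python3 - <<'E'
from h import *
env.servo_line([.52,.1238,.033],feed=.2); env.servo_line([.50,.1238,.2],feed=.3); env.gripper_open()
t=optics.get_image("top"); cradle((.484,-.095),CR)
y=env.read_ee_pos()[1]
env.servo_line([.50,y,.033],feed=.15); env.servo_line([.50,y,.12],feed=.25); env.clamp(30); say()
d=optics.get_image("side");cv2.imwrite("pics/s5.png",cv2.resize(d["frame"][150:330,200:440,::-1],(800,600)))
E
```

```text
14.15 [ 0.4316 -0.0937  0.0331] [-0.4  0.5 -0.3] down
False
14.5 [ 0.4515 -0.0952  0.0338] [ 0.  -0.  -0.7] push
False
15.28 [ 0.5114 -0.1127  0.0331] [-2.5  0.8  3.8] push
False
15.88 [ 0.557  -0.112   0.0329] [-0.5 -0.  -0.9] push
17.68 [ 0.5   -0.112  0.12 ] [0.8 0.4 0.8]
```

View pics/s5.png

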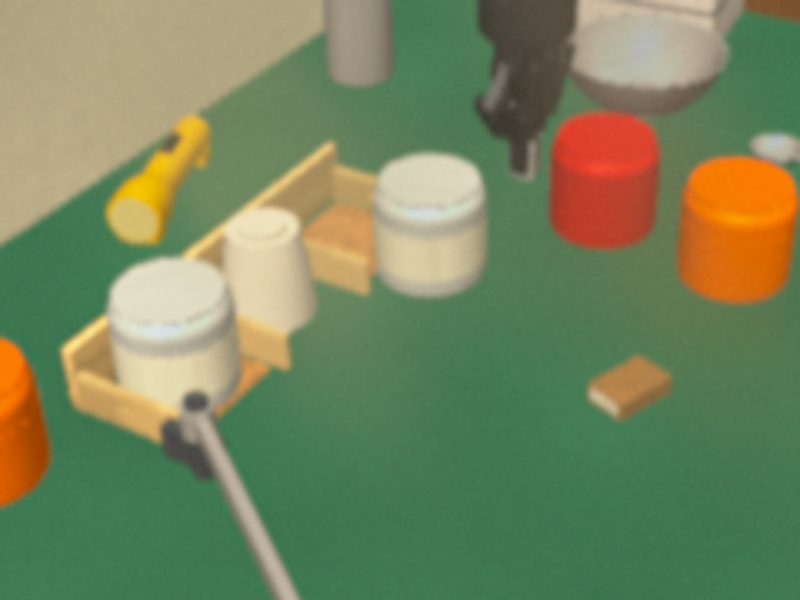

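The right tin is upright at the mouth of the right cell, with its lid centre at crop (430,181). The left tin is inside its cell, with its lid at (172,289).

```bash
python3 - <<'E'
from h import *
d=optics.get_image("side"); p=onz(d,(329,204.3),.088); print(p, "left tin",onz(d,(251.6,236.7),.088))
if abs(p[1]+.112)<.012:
    homepush(CR,-.112)
    env.servo_line([.52,-.112,.033],feed=.2); env.servo_line([.50,-.112,.2],feed=.3)
    env.move_ptp(kp(2.4,.06,z=.2),q(TH-2.25,1)); say(env.read_joint_pos())
    for n in("top","side"):
        d=optics.get_image(n); cv2.imwrite(f"pics/{n}6.png",d["frame"][:,:,::-1])
    a=cv2.imread("pics/top6.png")[130:310,120:420]; b=cv2.imread("pics/side6.png")[170:310,210:410]
    o=np.zeros((600,800,3),np.uint8); o[:360,:600]=cv2.resize(a,(600,360)); o[360:570,:300]=cv2.resize(b,(300,210)); cv2.imwrite("pics/c6.png",o)
E
```

```text
[ 0.58737938 -0.11146374  0.088     ] left tin [0.67511211 0.12059935 0.088     ]
18.37 [ 0.5001 -0.1116  0.0333] [ 0.9 -0.8 -0. ] behind
19.41 [ 0.5897 -0.1121  0.0332] [0.3 0.1 0.3] near False
19.81 [ 0.5912 -0.1122  0.0325] [ 0.1 -0.1  0. ] home True
23.25 [0.52   0.3622 0.1996] [ 0.6 -0.1 -0.1] [-0.52431221  0.5354892  -0.25848473  1.83605178  0.18434747  0.79412635
 -1.54453143]
```

View pics/c6.png

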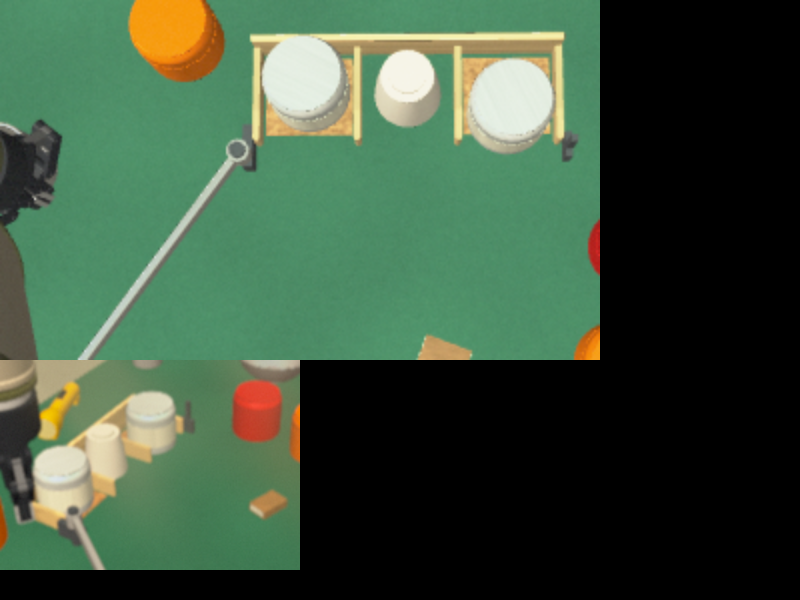

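The left tin sits at the back. The right tin is about 25 mm short because its push stopped early, so I push it again.

```bash
python3 - <<'E'
from h import *
env.move_ptp([.50,-.112,.2],q(TH,1)); env.servo_line([.52,-.112,.033],feed=.3); env.servo_line([.58,-.112,.033],feed=.12); env.sleep(.2)
for k in range(5):
    r=env.servo_line([.632,-.1118,.033],feed=.04,until_force=8 if k<3 else 14); say(r)
    if env.read_ee_pos()[0]>.615: break
E
```

```text
28.12 [ 0.6195 -0.112   0.0323] [-1.  -0.6  0.8] True
```

```bash
python3 - <<'E'
from meas import *
env.servo_line([.52,-.112,.033],feed=.25); env.servo_line([.50,-.112,.2],feed=.3)
env.move_ptp(kp(2.4,.05,z=.2),q(TH-2.25,1)); say()
d=optics.get_image("top"); cv2.imwrite("pics/top7.png",d["frame"][:,:,::-1])
for (e,c) in zip(lids(d,[(240,140,296,200),(350,140,402,205)]),(CL,CR)):
    print(e[0],np.round(onz(d,e[0],.09),4),c)
env.servo_line(kp(2.4,.05),feed=.25); say("down")
r=env.servo_line(kp(2.22,.018),feed=.12,attitude=q(TH-2.22,1),until_force=15); say("approach",r)
for ph in np.arange(2.05,.1,-.2):
    r=env.servo_line(kp(ph,.017),feed=.15,attitude=q(TH-ph,1),until_force=25)
    if r: say("stopped",ph); break
say(ph)
E
```

```text
31.61 [0.5127 0.3553 0.1996] [-0.1  0.2 -0.4]
(270.2274475097656, 166.50047302246094) [0.6768 0.1255 0.09  ] [0.6705 0.125 ]
(375.8778076171875, 165.87518310546875) [ 0.6788 -0.1089  0.09  ] [ 0.6735 -0.111 ]
32.49 [0.5131 0.3564 0.0309] [-0.   1.1  0.4] down
33.17 [0.4675 0.3145 0.0308] [ 1.3 -0.1  0.7] approach False
36.89 [0.535  0.038  0.0299] [-0.4 -0.4  0.5] 0.2500000000000002
```

```bash
python3 - <<'E'
from h import *
env.servo_line(kp(.08,.017),feed=.12,attitude=q(TH-.08,1),until_force=25); say()
for k in range(5):
    r=env.servo_line(kp(0,-.004),feed=.03,attitude=q(TH,1),until_force=12); say(r)
    if r and env.read_ee_pos()[0]>kp(0,.02)[0]: break
print(kp(0,.016))
p=env.read_ee_pos(); env.servo_line([p[0]-.06,p[1],.033],feed=.15); env.servo_line([p[0]-.06,p[1],.2],feed=.3)
env.move_ptp([.45,-.40,.3],q(TH-.5,1)); say()
o=np.zeros((600,800,3),np.uint8)
d=optics.get_image("top"); cv2.imwrite("pics/top8.png",d["frame"][:,:,::-1]); o[:340,:]=cv2.resize(d["frame"][130:215,220:420,::-1],(800,340))
d=optics.get_image("side"); cv2.imwrite("pics/side8.png",d["frame"][:,:,::-1]);o[340:,:420]=cv2.resize(d["frame"][170:310,150:376,::-1],(420,260))
o[340:,420:]=cv2.resize(cv2.imread("pics/top8.png"),(380,260)); cv2.imwrite("pics/c8.png",o)
E
```

```text
37.28 [0.5629 0.0305 0.0299] [ 0.2 -0.2  0.7]
37.97 [0.5804 0.0285 0.0294] [-0.4  0.2  0.1] True
[np.float64(0.5787112897331521), np.float64(0.027806370656311197), 0.03]
40.86 [ 0.4508 -0.3985  0.2998] [ 0.4 -0.4 -0.2]
```

View pics/c8.png

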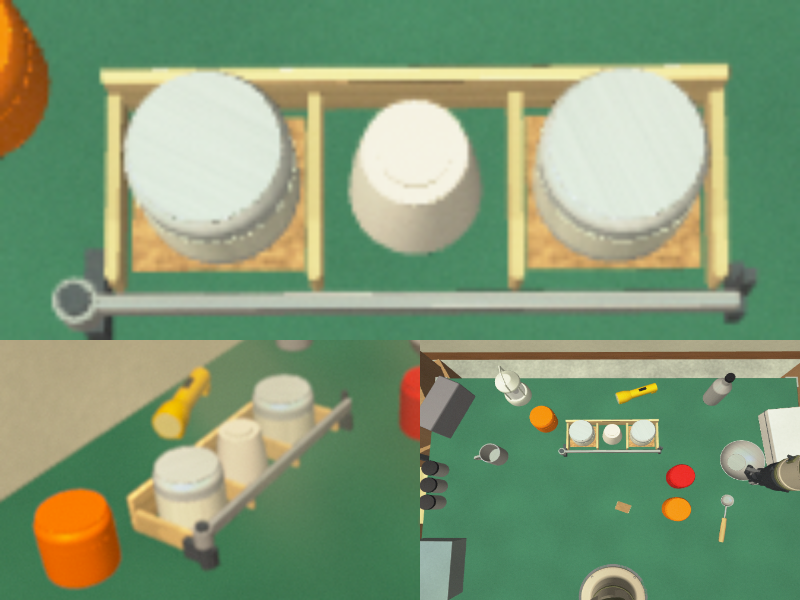

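The keeper lies across the fronts to the stop, with its tip at crop (740,300). Both tins are against the back wall and the cup is in place. I'll confirm the closure with a firmer press nearer the tip, measuring the bar before and after.

```bash
python3 - <<'E'
from h import *
def bar():
    d=optics.get_image("top"); f=d["frame"].astype(int); o=[]
    for c in (300,325,350,390):
        rows=[r for r in range(196,215) if abs(f[r,c]-f[r,c].mean()).max()<14 and f[r,c].mean()>100]; o.append(onz(d,(c,np.mean(rows)),.062)[:2].round(4).tolist())
    return o
print(bar())
Q=q(TH,1); r=.29
env.move_ptp(kp(0,.07,r,.2),Q); env.servo_line(kp(0,.07,r,.03),feed=.3); env.servo_line(kp(0,.03,r),feed=.1); env.sleep(.2)
print(env.servo_line(kp(0,-.01,r),feed=.03,until_force=15)); say(kp(0,.0125,r)); 
print(env.servo_line(kp(0,-.01,r),feed=.02,until_force=15)); say()
p=env.read_ee_pos(); env.servo_line([p[0]-.06,p[1],.033],feed=.15); env.servo_line([p[0]-.06,p[1],.2],feed=.3)
env.move_ptp([.45,-.40,.3],q(TH-.5,1)); say(); print(bar())
cv2.imwrite("pics/top9.png",optics.get_image("top")["frame"][:,:,::-1])
a,b=(cv2.imread(f"pics/top{k}.png")[135:225,225:420].astype(int) for k in(8,9)); print("diff",abs(a-b).max(2).mean(), (abs(a-b).max(2)>40).sum())
E
```

```text
[[0.5946, 0.0598], [0.5948, 0.0034], [0.5973, -0.053], [0.5965, -0.1429]]
True
44.45 [ 0.5817 -0.0922  0.0293] [-0.7 -0.4  0.4] [np.float64(0.5837709500476885), np.float64(-0.09213799076806546), 0.03]
True
44.88 [ 0.5815 -0.0924  0.0287] [-0.7  0.4 -0. ]
47.4 [ 0.4508 -0.3982  0.2995] [ 0.5 -0.5 -0.4]
[[0.5946, 0.0598], [0.5948, 0.0034], [0.5973, -0.053], [0.5965, -0.1429]]
diff 2.3837606837606837 0
```

The bar did not move under two 15 N presses near its tip, so it is against its stop.

```bash
python3 -c "
from workcell import env; print(env.sign_off())"
```

```text
the job is handed in; nothing more can be done
None
```

Handed in at about 47 s: both tins are home in the left and right cells, the keeper is closed on its stop, and the cup, bowl, mug, spoon and matchbox were left where they were.

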